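Click the filter pitcher's lid shut all round

TASK

The lid of the grey filter pitcher is set in place, but its rim still stands up on all four sides: with the fingertips, press the rim down all the way round until each of its four sections has clicked shut. Press firmly but do not force it, leave the pitcher standing where it is without lifting it, and do not disturb the teapot, the cups or the cartridge box.

Things in the scene. Friction and masses are not known exactly. Their poses are not given: they have to be found in the camera images.
- pitcher: Loose empty filter pitcher, 0.5 to 0.85 kg, grey, rounded-square: tinted tank 108 mm square at the foot, 116 mm at the top; lid 125 mm square, closed lid top 230 mm above the counter. Origin: centre of the underside, z up. Handle towards -x (to 117 mm from the axis, 50 to 195 mm high), spout towards +x (to 80 mm, below 210 mm).
- lid_middle (a point): Centre of the round cap on the lid's middle, on the pitcher's axis, 231 mm high. This middle (50 mm square) is seated and does not move; around it lie four trapezoid rim sections, one per side, parted by slits along the diagonals and sprung up at their outer edges (62 mm from the axis).
- rim_spout (a joint): Angle (rad) of the lid's rim section on the spout (+x of the pitcher) side, hinging 26 mm out from the axis, 228 mm high. About 0: sprung up, outer edge 9 mm too high; 0.24: flat, clicked home. Pressed, it resists with up to 10 N at its pad (7 N at the outer edge); past about 0.17 it snaps to 0.24 and stays. Let go earlier, it springs back. Over 60 N would crack the lid.
- pad_spout (a point): Centre of the top of the white round thumb pad (20 mm wide, 1.5 mm proud) on the rim section of the spout (+x of the pitcher) side, to be pressed straight down; 50 mm from the axis. Sprung up it is 5 to 6 mm above its home height of 231.5 mm over the counter.
- rim_left (a joint): Angle (rad) of the lid's rim section on the left (+y of the pitcher) side, hinging 26 mm out from the axis, 228 mm high. About 0: sprung up, outer edge 9 mm too high; 0.24: flat, clicked home. Pressed, it resists with up to 10 N at its pad (7 N at the outer edge); past about 0.17 it snaps to 0.24 and stays. Let go earlier, it springs back. Over 60 N would crack the lid.
- pad_left (a point): Centre of the top of the white round thumb pad (20 mm wide, 1.5 mm proud) on the rim section of the left (+y of the pitcher) side, to be pressed straight down; 50 mm from the axis. Sprung up it is 5 to 6 mm above its home height of 231.5 mm over the counter.
- rim_handle (a joint): Angle (rad) of the lid's rim section on the handle (-x of the pitcher) side, hinging 26 mm out from the axis, 228 mm high. About 0: sprung up, outer edge 9 mm too high; 0.24: flat, clicked home. Pressed, it resists with up to 10 N at its pad (7 N at the outer edge); past about 0.17 it snaps to 0.24 and stays. Let go earlier, it springs back. Over 60 N would crack the lid.
- pad_handle (a point): Centre of the top of the white round thumb pad (20 mm wide, 1.5 mm proud) on the rim section of the handle (-x of the pitcher) side, to be pressed straight down; 50 mm from the axis. Sprung up it is 5 to 6 mm above its home height of 231.5 mm over the counter.
- rim_right (a joint): Angle (rad) of the lid's rim section on the right (-y of the pitcher) side, hinging 26 mm out from the axis, 228 mm high. About 0: sprung up, outer edge 9 mm too high; 0.24: flat, clicked home. Pressed, it resists with up to 10 N at its pad (7 N at the outer edge); past about 0.17 it snaps to 0.24 and stays. Let go earlier, it springs back. Over 60 N would crack the lid.
- pad_right (a point): Centre of the top of the white round thumb pad (20 mm wide, 1.5 mm proud) on the rim section of the right (-y of the pitcher) side, to be pressed straight down; 50 mm from the axis. Sprung up it is 5 to 6 mm above its home height of 231.5 mm over the counter.
- teapot: Loose blue ceramic teapot with a white lid, 128 mm wide, 126 mm high, with spout (+x) and handle (-x) 205 mm long over all; origin at the centre of its underside. Leave alone.
- cup_a: Loose brown stoneware cup, 74 mm wide, 72 mm high; origin at the centre of its underside. Leave alone.
- cup_b: Same kind of cup as cup_a. Leave alone.
- cartridge_box: Loose pale plastic cartridge box 115 mm square, 130 mm high, a white filter cartridge inside, its flap hinged on the +x rim and standing open, up to 250 mm high; origin at the centre of its underside. Leave alone.

How it is judged:
At the end, for the whole second after the job is handed in: All four rim sections are home (each angle above 0.21 rad of 0.24), the pitcher stands upright on the counter within 40 mm of where it stood, at rest, and the teapot, cups and cartridge box are within 20 mm of where they stood (value of joint each of rim_spout, rim_left, rim_handle, rim_right above 0.21 rad and angle between pitcher's own z axis and vertical below 0.05 rad and height (world z) of pitcher below 0.006 m and not (distance of pitcher from where it was at the start of the episode above 0.04 m) and linear speed of pitcher below 0.02 m/s and not (distance of teapot from where it was at the start of the episode above 0.02 m) and not (distance of cup_a from where it was at the start of the episode above 0.02 m) and not (distance of cup_b from where it was at the start of the episode above 0.02 m) and not (distance of cartridge_box from where it was at the start of the episode above 0.02 m)); the robot touches nothing.
It fails at once if the pitcher is lifted (15 mm) or tipped (0.2 rad) (height (world z) of pitcher above 0.015 m or angle between pitcher's own z axis and vertical above 0.2 rad).
It fails at once if the pitcher is pushed or carried more than 50 mm away (distance of pitcher from where it was at the start of the episode above 0.05 m).
It fails at once if the lid is forced: more than 60 N on the pitcher (contact force between the fingers and pitcher above 60 N).
It fails at once if the pitcher is pressed with the hand or arm instead of the fingers (over 5 N) (contact force between the arm and pitcher above 5 N).
It fails at once if a bystander is moved more than 25 mm (distance of any of teapot, cup_a, cup_b, cartridge_box from where it was at the start of the episode above 0.025 m).
It also fails if it takes over 48 s, if anything falls off the work surface, if the arm or the gripper's body presses on something with over 40 N, if the wrist force passes 120 N, or if a joint passes its speed limit or range.

ROBOT

A 6-joint arm with a two-finger parallel gripper is mounted at the origin on the work surface. World frame = base frame: x ahead of the robot, y to its left, z up, the work surface at z = 0. Lengths are in m, angles in rad, forces in N, time in s.
With the tool pointing down it reaches from about 0.3 to 0.775 m from the base axis. Payload 14.6 kg.
Tool frame: the origin (TCP) lies at the centre of the arm's flange, where the gripper is bolted on; the fingertips stand 199 mm ahead of it and the grasp point (between the pads) lies 180 mm ahead of it; z points along the fingers, y is the line along which they close (so a half turn about z gives the same grasp; the last joint's range is limited). The gripper opens to 94 mm and grips with 3 to 60 N. Pads are 16 mm wide; open, the fingers measure 119 mm over their backs; the gripper's body (75 mm by 177 mm) begins 78 mm behind the grasp point.
Start: joints at [-1.177, 0.3, 1.521, -0, 1.321, -0.067], TCP at [0.245, -0.493, 0.405] pointing down, gripper open.
Joint ranges: [-3.03, 3.03], [-0.79, 2.21], [0.23, 2.52], [-1.04, 4.18], [0, 3.07], [-2.55, 2.55]. Speed limits (rad/s): [2.22, 2.22, 2.57, 3.14, 3.14, 3.14].

INTERFACE

Orientations are given as [roll, pitch, yaw] about the fixed x, y, z axes, in that order (R = Rz(yaw) Ry(pitch) Rx(roll)).
In Python, from station import ctrl gives the robot as it stands. The module is installed in compiled form; this text tells all that it offers.
- The arm moves only by the tool servo_tool, never from a script. Its argument "motion" is a list of rows, each a list of 5 numbers: the closure, from 0 (fully open) to 1 (shut), then the shift along the world's x, y, z in cm, then the turn about the world's z in degrees. A call has 1 to 20 rows; each row is the pose to reach, as a shift and turn from the pose commanded when the call began; what a row does not reach only later rows make up. A row lasts 1/8 s, in which the tool goes at most 62.5 mm and 10.7 degrees, less where a joint would pass 70% of its speed; a pose out of reach is approached as far as the arm can. A call with a gripper value outside its range is refused whole. The fingers move at their own pace and stop on an object; "squeeze" is the grip in N (left out, the last holds). Time passes only in rows, so rows that repeat a pose let the fingers close. It gives the time, the measured TCP pose, the force, the opening and the grip force at its end, in the units of the state.
- ctrl.get_obs(): the state, without advancing time (a new reading comes with each control period).
- ctrl.camera(name): name is "scene" or "top" or "wrist"; returns a dict with "image" (420x560x3 uint8, red, green, blue), "fx", "fy", "cx", "cy" (pixels), "dist" ([k1, k2, p1, p2, k3] as OpenCV has them; the pictures are not rectified), "camera_from_world" (4x4, takes a point from world to camera coordinates); the wrist camera has in their place "hand_eye" (4x4, takes a point from camera to tool coordinates, whose origin is the TCP and whose axes are the flange's). Camera axes: x right, y up, looking along -z (the intrinsics and any distortion apply to the point x, -y, -z); pixel columns grow to the right and rows downward; lengths in m; the calibration is good to about 2 mm. A picture is of the moment at which its call begins: read the wrist's pose just before it. There is no depth.
- ctrl.hand_in(): hands the job in; it is judged then, once.
The state is a dict: "time_s": time; "qpos": joint angles; "joint_vel": joint speeds; "tau": joint torques, N m; "ee_pos": TCP position; "eef_rot": TCP orientation; "force": force on the tool from outside, world axes, zero at the start; "moment": the same for the moment, N m; "grip_width": finger opening in m; "grip_force": force on a finger pad.
Only numpy, scipy, OpenCV 4.12 (cv2) and the standard library are available. Lean on these libraries where they do the work, as an engineer would, in place of code of your own. Each camera call takes 0.05 s, during which the arm holds its last target. There are 200 camera calls.

## Working session

There is one attempt and no reset: what is moved stays moved. The work goes in short steps, Python scripts to look and compute and a tool call to move; the robot and the scene stay as the last step left them, time stands still between calls to the robot, and variables do not carry over. Pictures are saved under pics/ and viewed, at most 10 in all, crops included, and the job is handed in when it is done.

Besides the shell and the picture viewer there is one more tool, called after "Emit:" as name(argument=value, ...) on one line, values as JSON. servo_tool: Moves the arm, as the interface text tells. Its arguments: {"type":"object","properties":{"motion":{"type":"array","items":{"type":"array","items":{"type":"number"}}},"squeeze":{"type":"number"}},"required":["motion"]}

```bash
mkdir -p pics
cat > h.py <<'E'
import numpy as np, cv2
from station import ctrl
def K(c): return np.array([[c['fx'],0,c['cx']],[0,c['fy'],c['cy']],[0,0,1.]])
def ray(c,uv,z):
    """world points on plane height z seen at pixels uv"""
    uv=np.array(uv,float).reshape(-1,1,2)
    n=cv2.undistortPoints(uv,K(c),np.array(c['dist'],float)).reshape(-1,2)
    T=np.linalg.inv(np.array(c['camera_from_world']))
    d=np.c_[n[:,0],-n[:,1],-np.ones(len(n))]@T[:3,:3].T
    o=T[:3,3]
    return o+d*((np.broadcast_to(z,len(n))-o[2])/d[:,2])[:,None]
def proj(c,P):
    T=np.array(c['camera_from_world']);p=np.atleast_2d(P)@T[:3,:3].T+T[:3,3]
    p=p*[1,-1,-1]
    return cv2.projectPoints(p,np.zeros(3),np.zeros(3),K(c),np.array(c['dist'],float))[0].reshape(-1,2)
E
python3 - <<'E'
from h import *
import pickle
cs={n:ctrl.camera(n) for n in('scene','top')}
pickle.dump(cs,open('cs.pkl','wb'))
for n,c in cs.items(): cv2.imwrite(f'pics/{n}0.png',c['image'][:,:,::-1])
print(np.linalg.inv(cs['top']['camera_from_world'])[:3,3],np.linalg.inv(cs['scene']['camera_from_world'])[:3,3],ctrl.get_obs())
E
```

```text
[0.47679497 0.01817686 1.31238902] [ 0.86667072 -0.59987249  1.22469607] {'time_s': 0.1, 'qpos': array([-1.17658059e+00,  3.00377810e-01,  1.52152952e+00, -4.04332792e-05,
        1.32068460e+00, -6.65924965e-02]), 'joint_vel': array([-0.00191947, -0.00189763, -0.00024796, -0.00013949, -0.00106555,
        0.00031892]), 'tau': array([ 7.98568253e-04, -5.32645333e+01, -3.53280294e+01,  7.08952686e-02,
        2.35057133e-02, -9.02219108e-05]), 'ee_pos': array([ 0.24455387, -0.49259748,  0.40415921]), 'eef_rot': array([-3.14059298e+00, -2.74173524e-05,  4.60818249e-01]), 'force': array([-0.50196343,  0.5575108 , -0.01143803]), 'moment': array([0.0405843 , 0.00972602, 0.00457441]), 'grip_force': 0.0, 'grip_width': 0.09407377993347747}
```

View pics/top0.png

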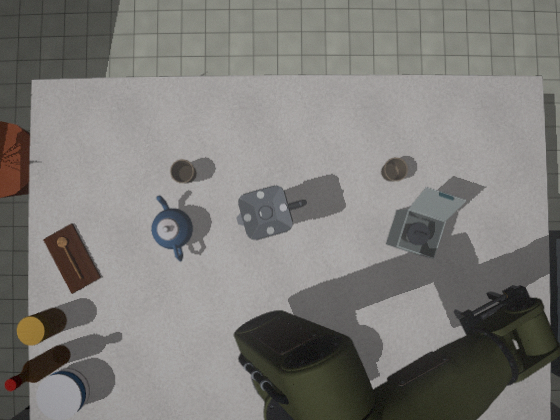

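View pics/scene0.png

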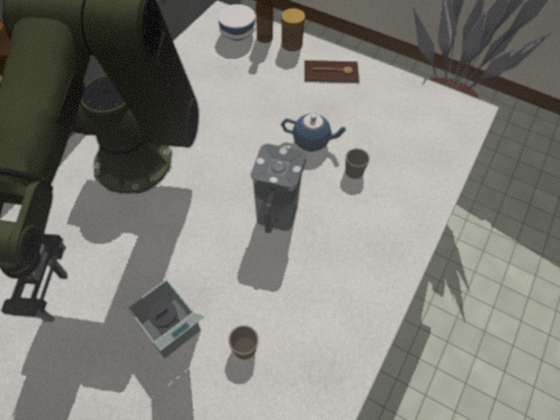

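The top view shows the pitcher lid centred near (266,212), with its handle to the right at about (300,204). The teapot is left of it at (170,228), a cup at (183,171), and the cartridge box far right. I'll enlarge the lid in both views.

Run:
```python
from h import *
import pickle
cs=pickle.load(open('cs.pkl','rb'))
a=cs['top']['image'][172:252,226:316,::-1]; b=cs['scene']['image'][135:215,240:330,::-1]
im=np.hstack([cv2.resize(x,None,fx=4.4,fy=4.4,interpolation=cv2.INTER_CUBIC) for x in(a,b)])
cv2.imwrite('pics/crop.png',im);print(im.shape)
```

```text
(352, 792, 3)
```

View pics/crop.png

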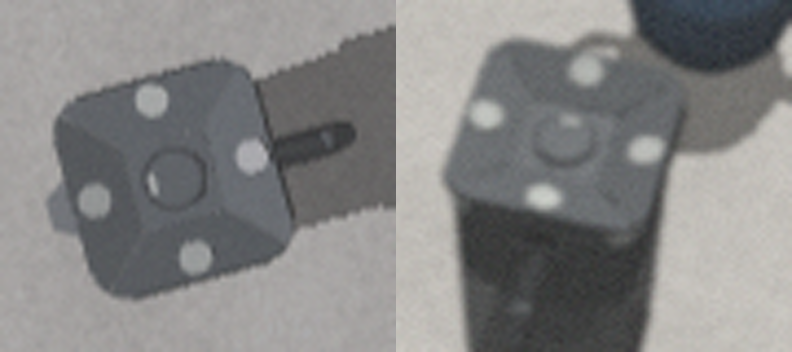

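Run:
```python
from h import *
import pickle
from scipy.optimize import least_squares
cs=pickle.load(open('cs.pkl','rb'))
px=lambda l,o,x0: (np.array(l)-[x0,0]+.5)/4.4-.5+o
# order spout,left,handle,right,cap
T=px([(94,201),(195,258),(251,156),(151,100),(175,179)],[226,172],0)
S=px([(587,70),(487,115),(543,197),(645,150),(564,140)],[240,135],396)
def pts(p):
    x,y,a=p[:3];r=.0505
    A=a+np.arange(4)*np.pi/2
    return np.vstack([np.c_[x+r*np.cos(A),y+r*np.sin(A),np.full(4,.237)],[[x,y,.231]]])
f=lambda p:np.r_[(proj(cs['top'],pts(p))-T).ravel(),(proj(cs['scene'],pts(p))-S).ravel()]
for w in('both','top','scene'):
    g={'both':f,'top':lambda p:f(p)[:10],'scene':lambda p:f(p)[10:]}[w]
    r=least_squares(g,[.48,.08,1.7]);print(w,r.x,np.abs(r.fun).max().round(2))
    if w=='both': print(pts(r.x).round(4))
# bystanders
print(ray(cs['top'],[(172,228),(183,171),(395,168),(420,232)],[.12,.07,.07,.12]).round(3))
```

```text
both [0.49753481 0.06769344 1.83376416] 1.28
[[0.4844 0.1165 0.237 ]
 [0.4488 0.0546 0.237 ]
 [0.5107 0.0189 0.237 ]
 [0.5463 0.0808 0.237 ]
 [0.4975 0.0677 0.231 ]]
top [0.49701475 0.06745093 1.83803444] 0.86
scene [0.49804993 0.0679082  1.82849897] 1.03
[[ 0.456  0.344  0.12 ]
 [ 0.628  0.324  0.07 ]
 [ 0.631 -0.322  0.07 ]
 [ 0.437 -0.379  0.12 ]]
```

Emit:
servo_tool(motion=[[0.06,0,0,6,0],[0.06,0,0,11,0],[0.06,3,6,11,-2],[0.06,6,12,11,-4],[0.06,8,18,11,-6],[0.06,11,24,11,-8],[0.06,13,30,11,-10],[0.06,16,36,11,-11.3],[0.06,19,42,11,-11.3],[0.06,22,48,11,-11.3],[0.06,24,53,11,-11.3],[0.06,25.2,56,11,-11.3],[0.06,25.2,56,11,-11.3],[0.06,25.2,56,11,-11.3],[0.06,25.2,56,11,-11.3],[0.06,25.2,56,11,-11.3]])

```text
time_s: 2.1
ee_pos: [0.4964, 0.0665, 0.5149]
eef_rot: [3.141, -0.0, 0.262]
force: [0.4, -0.0, -0.4]
grip_width: 0.0885
grip_force: 0.0
```

Run:
```python
from h import *
from scipy.spatial.transform import Rotation as R
o=ctrl.get_obs(); c=ctrl.camera('wrist')
W=np.eye(4);W[:3,:3]=R.from_euler('xyz',o['eef_rot']).as_matrix();W[:3,3]=o['ee_pos']
c['camera_from_world']=np.linalg.inv(W@np.array(c['hand_eye']))
P=np.array([[.4844,.1165,.237],[.4488,.0546,.237],[.5107,.0189,.237],[.5463,.0808,.237],[.4975,.0677,.231]])
p=proj(c,P);print(p.round(1))
im=c['image'][:,:,::-1].copy()
for u in p: cv2.drawMarker(im,tuple(int(round(v)) for v in u),(0,0,255),cv2.MARKER_CROSS,8)
cv2.imwrite('pics/w1.png',im)
```

```text
[[218.3 210.6]
 [280.3 268. ]
 [342.3 210.6]
 [280.3 147.8]
 [280.3 208.9]]
```

View pics/w1.png

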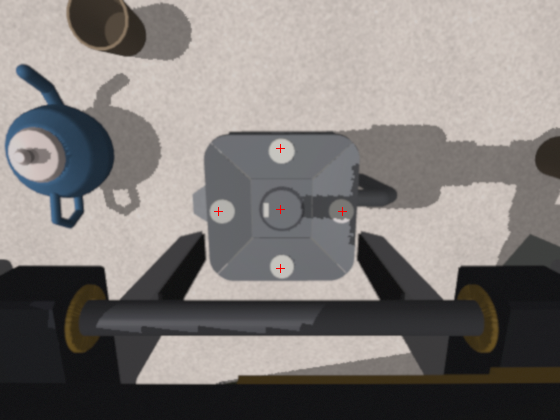

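The projected pads match the seen ones to within 3 px (about 2 mm): pads at (222,211), (342,212), (281,151) and (281,267). Next I lower both fingertips onto the spout and handle pads.

Emit:
servo_tool(motion=[[0.06,0.05,0.05,-4,0],[0.06,0.05,0.05,-7,0],[0.06,0.05,0.05,-7.4,0],[0.06,0.05,0.05,-7.6,0],[0.06,0.05,0.05,-7.7,0],[0.06,0.05,0.05,-7.8,0],[0.06,0.05,0.05,-7.9,0],[0.06,0.05,0.05,-7.9,0]])

```text
time_s: 3.15
ee_pos: [0.4971, 0.0679, 0.4358]
eef_rot: [-3.142, -0.0, 0.264]
force: [0.4, 0.7, 0.3]
grip_width: 0.0885
grip_force: 0.3
```

Emit:
servo_tool(motion=[[0.06,0,0,-0.1,0],[0.06,0,0,-0.15,0],[0.06,0,0,-0.2,0],[0.06,0,0,-0.2,0]])

```text
time_s: 3.65
ee_pos: [0.497, 0.0679, 0.4347]
eef_rot: [3.141, -0.002, 0.264]
force: [-1.9, 1.5, 10.7]
grip_width: 0.0884
grip_force: 4.6
```

Emit:
servo_tool(motion=[[0.06,0,0,-0.1,0],[0.06,0,0,-0.2,0],[0.06,0,0,-0.25,0],[0.06,0,0,-0.25,0]])

```text
time_s: 4.15
ee_pos: [0.497, 0.0678, 0.4317]
eef_rot: [3.141, -0.001, 0.264]
force: [-0.1, -0.1, 0.3]
grip_width: 0.0884
grip_force: 0.0
```

Emit:
servo_tool(motion=[[0.06,0,0,-0.1,0],[0.06,0,0,-0.2,0],[0.06,0,0,-0.2,0]])

```text
time_s: 4.53
ee_pos: [0.497, 0.0679, 0.4307]
eef_rot: [3.141, -0.002, 0.264]
force: [-4.5, -1.8, 15.8]
grip_width: 0.0883
grip_force: 8.2
```

Contact force fell to zero and then rose again at home height, so both sections look snapped. Now I raise, turn 90° and press the other pair.

Emit:
servo_tool(motion=[[0.06,0,0,3,0],[0.06,0,0,5,10],[0.06,0,0,5,20],[0.06,0,0,5,30],[0.06,0,0,5,40],[0.06,0,0,5,50],[0.06,0,0,5,60],[0.06,0,0,5,70],[0.06,0,0,5,80],[0.06,0,0,5,90],[0.06,0,0,5,90],[0.06,0,0,5,90],[0.06,0,0,2,90],[0.06,0,0,1,90],[0.06,0,0,0.8,90],[0.06,0,0,0.8,90]])

```text
time_s: 6.52
ee_pos: [0.4971, 0.0679, 0.4378]
eef_rot: [3.141, 0.0, 1.834]
force: [0.2, -0.2, -0.1]
grip_width: 0.0882
grip_force: 0.0
```

Emit:
servo_tool(motion=[[0.06,0,0,-0.1,0],[0.06,0,0,-0.2,0],[0.06,0,0,-0.3,0],[0.06,0,0,-0.4,0],[0.06,0,0,-0.4,0]])

```text
time_s: 7.15
ee_pos: [0.497, 0.0679, 0.4345]
eef_rot: [3.139, 0.0, 1.834]
force: [-1.9, 0.2, 9.9]
grip_width: 0.0879
grip_force: 5.1
```

Emit:
servo_tool(motion=[[0.06,0,0,-0.1,0],[0.06,0,0,-0.2,0],[0.06,0,0,-0.25,0],[0.06,0,0,-0.25,0]])

```text
time_s: 7.65
ee_pos: [0.497, 0.0679, 0.4309]
eef_rot: [3.141, 0.0, 1.834]
force: [0.9, 1.5, 3.5]
grip_width: 0.0882
grip_force: 1.9
```

Emit:
servo_tool(motion=[[0.06,0,0,-0.1,0],[0.06,0,0,-0.15,0],[0.06,0,0,-0.15,0]])

```text
time_s: 8.02
ee_pos: [0.4969, 0.0679, 0.4307]
eef_rot: [3.14, 0.0, 1.834]
force: [-4.1, 0.2, 15.3]
grip_width: 0.0881
grip_force: 8.0
```

Emit:
servo_tool(motion=[[0.06,0,0,4,0],[0.06,0,0,8,0],[0.06,0,0,9,0],[0.06,0,0,9,0],[0.06,0,0,9,0]])

```text
time_s: 8.65
ee_pos: [0.4972, 0.0679, 0.5176]
eef_rot: [-3.139, -0.0, 1.834]
force: [0.4, -0.0, 0.6]
grip_width: 0.0884
grip_force: 0.0
```

Run:
```python
from h import *
c=ctrl.camera('wrist');im=c['image'][:,:,::-1]
cv2.imwrite('pics/w2.png',im)
s=ctrl.camera('scene')['image'][135:215,240:330,::-1]
cv2.imwrite('pics/s2.png',np.hstack([cv2.resize(s,None,fx=4.4,fy=4.4,interpolation=cv2.INTER_CUBIC),im[50:402,80:476]]))
```

```text
(no output)
```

View pics/s2.png

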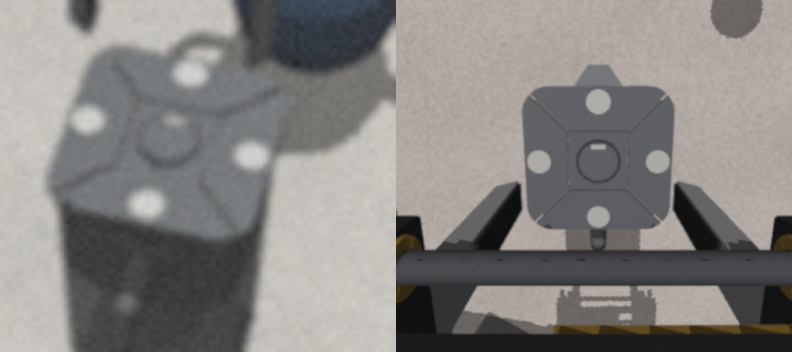

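All four sections now show the same flat shade in both views, with pads at (598,101), (539,161), (657,161) and (598,216). The lid is flat and the pitcher hasn't moved.

```bash
python3 -c "
from station import ctrl
print(ctrl.hand_in())"
```

```text
the job is handed in; nothing more can be done
None
```

I pressed all four rim sections down to home height and handed the job in at about 9 s; the hand-in gave no verdict. The last pictures show the lid flat all round and the pitcher where it stood. The end-of-step wrist readings never passed about 16 N upward, and I never brought the gripper down near the teapot, cups or box.

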